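# Scan the small relief casts on the stage

### The job

Get the casts recorded: first slide the scanner's transport lock fully to its free end, then bring every terracotta cast from the felt mat to the stage plate, one to a bay, square tiles in the wide bays and round medallions in the narrow ones, each lying flat, square to the plate and centred on its cross midway between the stops. With all of them in place squeeze the scanner's trigger fully for about a second and let it go; then lay all casts back flat and separately, wholly on the mat, and slide the lock fully back to its locked end. Never squeeze the trigger unless the lock is free, and do not disturb the jar, wooden block and tin lid beyond the stage.

Things in the scene. Friction and masses are not known exactly. Their poses are not given: they have to be found in the camera images.
- mat: grey felt mat stuck down on the table, 190 x 190 mm, 4 mm thick; origin under its centre, x and y along its sides; the casts start on it about 75 mm or more apart
- tile_a: flat square terracotta relief cast, 44 x 44 mm and 14 mm thick (its relief stands 3 mm proud of that, look only), about 45 g; origin at the centre of its underside, x and y along its sides, z up. May be absent (None)
- tile_b: flat square terracotta relief cast, 44 x 44 mm and 14 mm thick (its relief stands 3 mm proud of that, look only), about 45 g; origin at the centre of its underside, x and y along its sides, z up. May be absent (None)
- disc_a: round terracotta medallion cast, 32 mm diameter and 14 mm thick (small boss 3 mm proud on top, look only), about 25 g; origin at the centre of its underside, z up. May be absent (None)
- disc_b: round terracotta medallion cast, 32 mm diameter and 14 mm thick (small boss 3 mm proud on top, look only), about 25 g; origin at the centre of its underside, z up. May be absent (None)
- stage: fixed aluminium stage plate 112 (x) x 240 (y) mm, 8 mm thick, origin under its centre. Five dark stop bars (40 mm along x, 5 mm thick, 6 mm above the plate) divide it along y into four bays, each engraved with a centre cross; from -y to +y: wide, wide, narrow, narrow
- bay_wide0 (a point): centre of a wide bay (outermost, -y end) on the plate's top face (8 mm above the table), axes as the stage's; the stops on its two sides stand 58 mm apart along y, so a centred cast has 7 mm free on either side. There are no stops on the x sides: fingers closing along the stage's x have room
- bay_wide1 (a point): centre of a wide bay (second from -y) on the plate's top face (8 mm above the table), axes as the stage's; the stops on its two sides stand 58 mm apart along y, so a centred cast has 7 mm free on either side. There are no stops on the x sides: fingers closing along the stage's x have room
- bay_narrow0 (a point): centre of a narrow bay (third from -y) on the plate's top face (8 mm above the table), axes as the stage's; the stops on its two sides stand 46 mm apart along y, so a centred cast has 7 mm free on either side. There are no stops on the x sides: fingers closing along the stage's x have room
- bay_narrow1 (a point): centre of a narrow bay (outermost, +y end) on the plate's top face (8 mm above the table), axes as the stage's; the stops on its two sides stand 46 mm apart along y, so a centred cast has 7 mm free on either side. There are no stops on the x sides: fingers closing along the stage's x have room
- scanner: fixed pistol-grip scanner lying on its side in a cradle; origin on the table under mid-barrel; barrel (44 mm square, axis 75 mm above the table, top at 97) along its x, dark head at +x (top about 120 mm); handle along its -y: x -34 to -6, y -20 to -115, z 60 to 90 mm. 50 mm or more of free air under handle and trigger
- trigger (a joint): metal trigger in front (+x) of the handle, on an upright hinge at scanner x 16, y -23 mm; 0 at rest, 0.30 rad fully squeezed to its stop towards the handle; springs back when let go; 2.5 N at first, 8 N fully squeezed at trigger_front. Handle back to trigger front: 54 mm at rest, about 44 mm squeezed
- trigger_front (a point): point on the trigger's front face where it is pressed, 35 mm out from its hinge, 75 mm above the table; the trigger is 8 mm thick, 22 mm high and reaches 60 mm from its hinge
- squeeze_point (a point): fixed point on the scanner (its x -12, y -58, z 75 mm) midway between the handle's back and the front of the fully squeezed trigger: centre of a squeeze from above, with the fingers closing along the scanner's x
- lock (a joint): the scanner's transport lock, a black upright grip on a track on the scanner's foot: 0 (m) is the locked end, next to the barrel; 0.050 is the free end, at its stop away from the barrel (it slides along the scanner's -y). About 1.5 N of friction; stays where it is left. It may start up to 12 mm off its locked end
- lock_top (a point): centre of the top of the lock's grip, 55 mm above the table; the grip is 18 mm (scanner x) by 26 mm (scanner y) and 34 mm tall, above a track whose top is 20 mm above the table
- jar: bystander, to be left alone: capped jar, 60 mm across, 75 mm tall; origin at its underside's centre
- offcut: bystander, to be left alone: plain wooden block 42 x 42 x 30 mm, not a cast; origin at its underside's centre
- lid: bystander, to be left alone: plain round steel tin lid, 54 mm across, 14 mm thick, not a cast; origin at its underside's centre
Mind the look-alikes: they are no part of the job. Leave any red look-alike of the disc_a alone. What is shaped like the tile_b but blue or turquoise is not meant.

How it is judged:
By the outcome, as a careful person would: the job done as asked, in the order asked, and still so for the second after the job is handed in, with the robot touching nothing.
Of tile_a, tile_b, disc_a, disc_b only 3 to 4 are there at a start; the rules pass over those that are not, and their reading is None.
At some moment in a run one of tile_a, tile_b, disc_a, disc_b may be knocked a few centimetres aside while the robot is not near it.
Once in a run the grip may slacken for a moment while it holds something.
It also fails if it takes over 210 s, if anything falls off the work surface, if the arm or the gripper's body presses on something with over 40 N, if the wrist force passes 120 N, or if a joint passes its speed limit or range.

### The arm

A 7-joint arm with a two-finger parallel gripper is mounted at the origin on the work surface. World frame = base frame: x ahead of the robot, y to its left, z up, the work surface at z = 0. Lengths are in mm, angles in rad, forces in N, time in s.
With the tool pointing down it reaches from about 425 to 1025 mm from the base axis. Payload 3.6 kg.
Tool frame: the origin (TCP) lies midway between the tips of the shut fingers; the grasp point (between the pads) lies 19 mm behind it; z points along the fingers, y is the line along which they close (so a half turn about z gives the same grasp; the last joint's range is limited). The gripper opens to 85 mm and grips with 20 to 120 N. Pads are 22 mm wide; open, the fingers measure 114 mm over their backs; the gripper's body (76 mm by 85 mm) begins 54 mm behind the grasp point. The pads swing forward as they close: fully open they stand 13 mm farther back than shut.
Start: joints at [-1.222, 0.591, 0.048, 1.609, -0.033, 0.943, -0.034], TCP at [309.982, 655.393, 231.302] pointing down, gripper open.
Joint ranges: [-2.69, 2.69], [-0.47, 2.24], [-1.27, 1.36], [0.19, 2.51], [-1.53, 4.68], [0.08, 2.07], [-3.09, 3.09]. Speed limits (rad/s): [2.57, 2.57, 3.14, 3.14, 3.14, 3.14, 3.14].

### API

Orientations are given as a rotation vector (axis times angle).
In Python, from cell import arm, jaws, solver, readout, eyes, workorder, masks_of, place_of gives the robot as it stands. Calls block until the motion is done:
- arm.move_ptp(position, orientation): joint-space move of the TCP to a pose.
- arm.servo_line(position, feed=150, rot=None): straight line of the TCP; rot=None keeps the orientation; feed is the mean speed in mm/s.
- arm.goto_joints(angles): joint-space move.
- jaws.gripper_to(opening, newtons=None): finger opening in mm; newtons is the grip in N (None keeps the last); returns when the fingers have stopped.
- arm.wait(seconds).
- solver.inverse_kinematics(position, orientation): joint angles nearest the present ones, or None.
- readout.sense(): the state.
- eyes.camera(name): name is "scene" or "top" or "wrist"; returns a dict with "color" (480x640x3 uint8, red, green, blue), "vertical_fov" (degrees; the focal length in pixels is half the picture's height over the tangent of half this angle, whatever the lens; pixels are square), "cx", "cy" (the principal point, pixels), "distortion" ([k1, k2, p1, p2, k3] as OpenCV has them; the pictures are not rectified), "R" (3x3) and "t" (3): a world point X has camera coordinates R X + t. Camera axes: x right, y down, z forward; pixel columns grow to the right and rows downward; lengths in mm; the calibration is good to about 2 mm. A picture is of the moment at which its call begins. There is no depth.
A pose or a line that the arm cannot do raises arm.Unreachable and nothing moves.
- workorder.close_job(): hands the job in; it is judged then, once.
Trained networks look in a picture, given as the dict that the camera call returned (one of the last four; its "shot" number tells which), for a name from the list of things; names that differ only in an ending like _2 or _b are one class to them, and where a whole thing is asked for, a point or a joint stands for the part that bears it (a point fixed in the world has none). Each returns a list of dicts, best first, with "confidence" (0 to 1); they miss things now and then, are a little off and sometimes report something else, mostly with a low value. They report only what shows in the picture. A call takes as long as a camera call. They do not tell look-alikes from the thing itself.
- masks_of(picture, thing): "region" (480x640 bool, what is visible of it).
- place_of(picture, thing): "position" ([x, y, z] in mm, in world coordinates, good to about 4 mm: a listed point, or the origin of a listed thing).
The state is a dict: "time": time; "joint_pos": joint angles; "joint_velocities": joint speeds; "effort": joint torques, N m; "tool_pos": TCP position; "tool_rot": TCP orientation; "ft_force": force on the tool from outside, world axes, zero at the start; "wrist_torque": the same for the moment, N m; "width": finger opening in mm; "grasp_force": force on a finger pad.
Only numpy, scipy, OpenCV 4.12 (cv2) and the standard library are available. Lean on these libraries where they do the work, as an engineer would, in place of code of your own. Each camera call takes 0.05 s, during which the arm holds its last target. There are 200 camera calls.

## Working session

There is one attempt and no reset: what is moved stays moved. The work goes in short steps, each a Python script; the robot and the scene stay as the last script left them, time stands still between calls to the robot, and variables do not carry over. Pictures are saved under pics/ and viewed, at most 14 in all, crops included, and the job is handed in when it is done.

```bash
ls; mkdir -p pics
cat > h.py <<'E'
import numpy as np, cv2
from cell import arm, jaws, solver, readout, eyes, workorder, masks_of, place_of
def K(p):
    f=240/np.tan(np.radians(p["vertical_fov"])/2)
    return np.array([[f,0,p["cx"]],[0,f,p["cy"]],[0,0,1.]])
def ray(p,uv):
    uv=np.array(uv,float).reshape(-1,1,2)
    n=cv2.undistortPoints(uv,K(p),np.array(p["distortion"],float)).reshape(-1,2)
    d=np.c_[n,np.ones(len(n))]@np.array(p["R"])
    c=-np.array(p["R"]).T@np.array(p["t"])
    return c,d
def at_z(p,uv,z):
    c,d=ray(p,uv); return c+d*((z-c[2])/d[:,2])[:,None]
def proj(p,X):
    return cv2.projectPoints(np.array(X,float).reshape(-1,1,3),cv2.Rodrigues(np.array(p["R"],float))[0],np.array(p["t"],float),K(p),np.array(p["distortion"],float))[0].reshape(-1,2)
def save(p,n): cv2.imwrite("pics/"+n,p["color"][:,:,::-1])
E
python3 - <<'E'
from h import *
s=readout.sense(); print(s["time"],s["tool_rot"],s["width"])
for n in ("top","scene"):
    p=eyes.camera(n); save(p,n+"0.png"); print(n,-np.array(p["R"]).T@p["t"],p["vertical_fov"])
    for th in ("tile_a","disc_a","mat","stage","bay_wide0","bay_wide1","bay_narrow0","bay_narrow1","scanner","lock_top","trigger_front","squeeze_point","jar","offcut","lid"):
        for r in place_of(p,th): print(th,np.round(r["position"],1),round(r["confidence"],2),proj(p,r["position"])[0].round())
print(readout.sense()["time"])
E
```

```text
pics
0.0 [-0.68815354 -3.06491862  0.00356628] 85.51083050785483
top [ 353.20174352   -4.45229015 1129.01599413] 48.707434107409696
tile_a [ 393.9 -298.     4.8] 0.96 [441. 291.]
tile_a [ 441.3 -433.     2.4] 0.88 [503. 269.]
tile_a [ 267.2 -331.7   -1.1] 0.71 [458. 352.]
disc_a [ 294.4 -255.4    3.6] 0.78 [422. 339.]
disc_a [ 488.1 -312.1    5.5] 0.62 [447. 247.]
disc_a [ 405.5 -211.     6. ] 0.54 [400. 285.]
disc_a [ 385.  -100.3   -1.4] 0.51 [348. 295.]
mat [ 452.6 -263.3   -2.8] 0.96 [423. 264.]
mat [535.9 380.6  74.4] 0.66 [110. 216.]
stage [568.4  47.8  -0.7] 0.74 [279. 209.]
stage [575.3 135.1   7.5] 0.3 [238. 205.]
bay_wide0 [570.6  25.3   6.3] 0.8 [289. 208.]
bay_wide0 [562.7 -36.2   8.9] 0.66 [318. 211.]
bay_wide1 [570.6  25.3   6.3] 0.8 [289. 208.]
bay_wide1 [562.7 -36.2   8.9] 0.66 [318. 211.]
bay_narrow0 [573.6 136.1   7.6] 0.88 [238. 206.]
bay_narrow0 [572.1  79.1   4.8] 0.74 [264. 207.]
bay_narrow0 [ 451.4 -260.6   -1.2] 0.64 [422. 264.]
bay_narrow1 [573.6 136.1   7.6] 0.88 [238. 206.]
bay_narrow1 [572.1  79.1   4.8] 0.74 [264. 207.]
bay_narrow1 [ 451.4 -260.6   -1.2] 
[... 1281 characters left out ...]
 [570.4  83.4   7.8] 0.92 [360. 289.]
bay_narrow0 [574.6 139.4  11.6] 0.57 [385. 288.]
bay_narrow0 [568.4  46.   -0.7] 0.48 [342. 292.]
bay_narrow1 [570.4  83.4   7.8] 0.92 [360. 289.]
bay_narrow1 [574.6 139.4  11.6] 0.57 [385. 288.]
bay_narrow1 [568.4  46.   -0.7] 0.48 [342. 292.]
scanner [593.8 393.2   1.6] 0.86 [498. 287.]
lock_top [498.3 294.9  52.7] 0.73 [450. 243.]
lock_top [680.  227.7   4.1] 0.47 [436. 330.]
lock_top [701.8  18.8  -2.2] 0.36 [338. 351.]
trigger_front [532.7 374.9  75.4] 0.67 [492. 247.]
squeeze_point [533.7 406.8  79.4] 0.77 [507. 245.]
jar [680.1 225.    3.8] 0.85 [434. 330.]
offcut [702.2  16.8  -2.9] 0.69 [337. 351.]
lid [ 707.6 -141.3   -3.1] 0.57 [260. 361.]
1.6
```

View pics/top0.png

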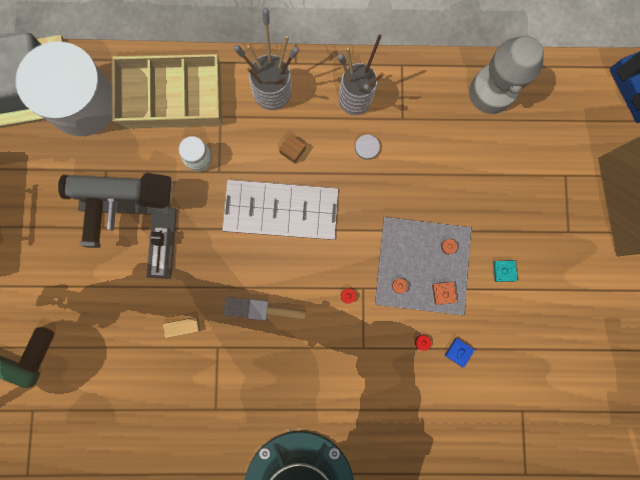

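View pics/scene0.png

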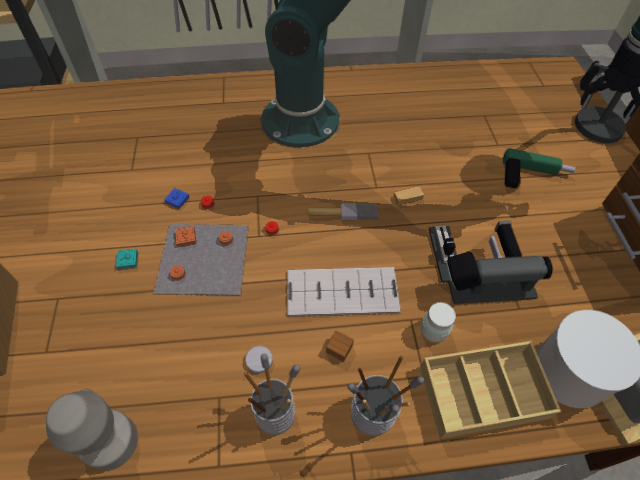

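Top view: three casts are on the mat, a tile at (445,293) and discs at (400,286) and (450,246). The look-alikes are all off the mat: red discs at (348,296) and (424,342), a blue tile at (460,352) and a turquoise one at (505,271). The scanner's lock is near (157,237). Next I'll take wrist views.

```bash
cat >> h.py <<'E'
from scipy.spatial.transform import Rotation as Ro
def down(th,tilt=0):  # th: tool y = Rz(th)*(-y); choose the half turn with small last joint ; tilt about closing line
    return (Ro.from_euler("z",th)*Ro.from_euler("x",np.pi)*Ro.from_euler("y",tilt)).as_rotvec()
def best(pos,th,tilt=0):
    c=[]
    for k in (0,np.pi):
        r=down(th+k,tilt if k==0 else -tilt)
        q=solver.inverse_kinematics(list(pos),list(r))
        if q is not None: c.append((abs(q[6]),list(r)))
    assert c,("unreachable",pos,th)
    return min(c)[1]
def go(pos,th,tilt=0):
    r=best(pos,th,tilt); arm.move_ptp(list(pos),r); return r
E
python3 - <<'E'
from h import *
for n,pos in (("scan",(480,330,330)),("stage",(560,45,330)),("mat",(440,-262,330))):
    go(pos,0); p=eyes.camera("wrist"); save(p,"w_%s.png"%n)
    s=readout.sense(); print(n,s["time"],s["joint_pos"][6],(-np.array(p["R"]).T@p["t"]).round(), np.array(p["R"])[2].round(2), p["vertical_fov"])
    for th in ("tile_a","disc_a","mat","stage","bay_wide0","bay_narrow0","scanner","lock_top","trigger_front","squeeze_point"):
        for r in place_of(p,th):
            if r["confidence"]>.4: print(th,np.round(r["position"],1),round(r["confidence"],2),proj(p,r["position"])[0].round())
import json
E
python3 -c "
import cv2,numpy as np
a=[cv2.imread('pics/w_%s.png'%n) for n in('scan','stage','mat')]
cv2.imwrite('pics/w3.png',cv2.resize(np.vstack([np.hstack(a[:2]),np.hstack([a[2],a[2]*0])]),(800,600)))"
```

```text
scan 3.0667 0.884674313332541 [412. 331. 473.] [ 0.27  0.   -0.96] 60.87490900625817
stage [567.9  51.    1.1] 0.92 [ 99. 256.]
stage [566.8  83.    6.6] 0.73 [121. 256.]
bay_wide0 [563.4 -34.9   6.4] 0.94 [ 33. 253.]
bay_wide0 [570.9  27.3   7.8] 0.82 [ 78. 260.]
bay_wide0 [577.3 133.5   6.2] 0.72 [161. 265.]
bay_narrow0 [569.9  83.9   8. ] 0.74 [121. 259.]
bay_narrow0 [579.4 136.1   3.3] 0.72 [164. 266.]
scanner [5.935e+02 3.969e+02 3.000e-01] 0.89 [376. 276.]
lock_top [500.2 295.1  56.7] 0.64 [288. 212.]
trigger_front [533.6 380.2  79.6] 0.78 [371. 249.]
squeeze_point [535.5 406.3  74.3] 0.63 [396. 249.]
stage 4.75 1.444727719856822 [493.  46. 473.] [ 0.27  0.   -0.96] 60.87490900625817
tile_a [ 397.3 -302.7    5. ] 0.89 [17. 46.]
disc_a [ 409.3 -203.2    3.3] 0.9 [98. 51.]
disc_a [ 494.6 -317.2    6.1] 0.76 [ 15. 132.]
disc_a [380.8 -99.2   2.4] 0.59 [188.  20.]
mat [ 450.8 -259.     2.1] 0.81 [57. 91.]
stage [571.3  48.4   1.8] 0.92 [324. 194.]
bay_wide0 [565.3  26.4   6.5] 0.7 [305. 189.]
bay_wide0 [567.  -38.3   8.2] 0.66 [248. 191.]
bay_wide0 [ 395.1 -302.1    4.8] 0.56 [17. 
[... 229 characters left out ...]
249. 188.]
trigger_front [533.7 375.   76.9] 0.76 [640. 174.]
mat 7.3417 -0.9330520885216763 [ 508. -262.  473.] [-0.27 -0.   -0.96] 60.87490900625817
tile_a [ 267.4 -332.1    2.1] 0.75 [377. 320.]
tile_a [ 450.4 -260.8   -0.6] 0.67 [321. 175.]
tile_a [ 440.2 -434.9   -1.2] 0.57 [469. 185.]
disc_a [ 491.7 -314.7    3.5] 0.93 [369. 139.]
disc_a [ 409.2 -206.1    1.8] 0.87 [275. 211.]
disc_a [383.1 -96.1   0.4] 0.83 [185. 232.]
disc_a [ 288.2 -252.4   -1. ] 0.74 [314. 304.]
mat [ 453.3 -258.2    3. ] 0.64 [319. 173.]
stage [570.1  49.2   2.9] 0.62 [50. 74.]
bay_wide0 [569.1  24.9   3.9] 0.97 [69. 74.]
bay_wide0 [565.1 -36.2   7.6] 0.61 [118.  74.]
bay_narrow0 [572.1  83.8   8.5] 0.73 [20. 74.]
```

View pics/w3.png

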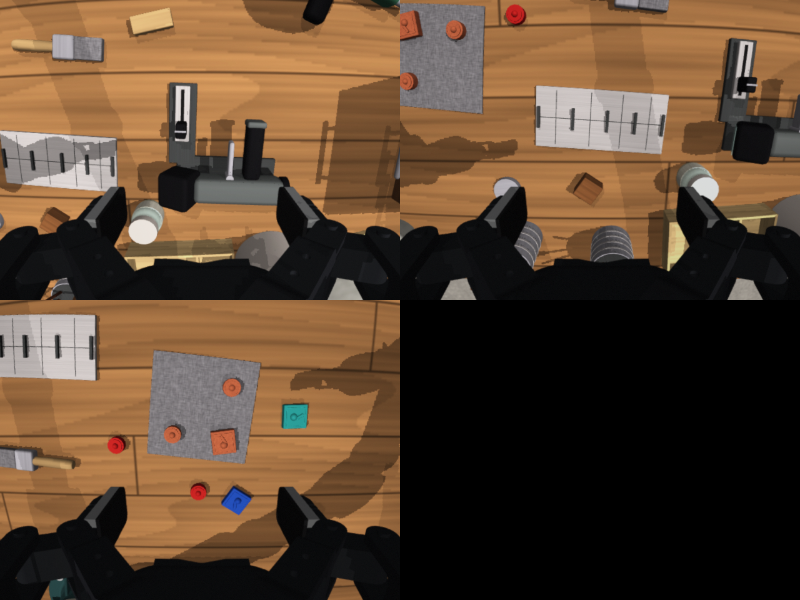

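The wrist views agree with the top view: three terracotta casts on the mat, with the red, blue and turquoise pieces off it. The lock sits at the head end of its slot. Now I'll measure the stage, casts and scanner more accurately.

```bash
cat >> h.py <<'E'
import pickle
def tri(obs):  # [(pic,uv)]
    A=np.zeros((3,3));b=np.zeros(3)
    for p,uv in obs:
        c,d=ray(p,uv); d=d[0]/np.linalg.norm(d[0]); M=np.eye(3)-np.outer(d,d); A+=M; b+=M@c
    return np.linalg.solve(A,b)
def casts(p,z=11):
    """orange terracotta blobs near the mat/stage -> (uv centroid, contour, area)"""
    h=cv2.cvtColor(p["color"],cv2.COLOR_RGB2HSV)
    m=cv2.inRange(h,(5,130,120),(14,255,255))   # red look-alikes have hue <4
    m=cv2.morphologyEx(m,cv2.MORPH_CLOSE,np.ones((5,5)))
    out=[]
    for c in cv2.findContours(m,cv2.RETR_EXTERNAL,cv2.CHAIN_APPROX_NONE)[0]:
        a=cv2.contourArea(c)
        if a<60: continue
        X=at_z(p,cv2.convexHull(c).reshape(-1,2),z)[:,:2].astype(np.float32)
        (cx,cy),(w,hh),an=cv2.minAreaRect(X)
        if max(w,hh)>60 or min(w,hh)<22: continue
        M=cv2.moments(c)
        out.append(dict(uv=(M["m10"]/M["m00"],M["m01"]/M["m00"]),xy=np.array([cx,cy]),wh=(w,hh),ang=an,fill=a))
    return out
def rect(p,m,z):
    c=max(cv2.findContours(m.astype(np.uint8),cv2.RETR_EXTERNAL,cv2.CHAIN_APPROX_NONE)[0],key=cv2.contourArea)
    return cv2.minAreaRect(at_z(p,c.reshape(-1,2),z)[:,:2].astype(np.float32))
E
python3 - <<'E'
from h import *
P={}
def show(n,p):
    print("==",n)
    for c in casts(p): print("cast",np.round(c["uv"]),c["xy"].round(1),np.round(c["wh"],1),round(c["ang"],1))
    for th,z in (("stage",8),("mat",4)):
        r=masks_of(p,th)
        if r and r[0]["confidence"]>.4: a=rect(p,r[0]["region"],z); print(th,np.round(a[0],1),np.round(a[1],1),round(a[2],2),round(r[0]["confidence"],2))
P["mat"]=p=eyes.camera("wrist"); show("mat",p)
P["top"]=p=eyes.camera("top"); show("top",p)
P["scene"]=p=eyes.camera("scene"); show("scene",p)
go((450,-180,300),0); P["mat2"]=p=eyes.camera("wrist"); show("mat2",p)
go((570,60,300),0); P["stage"]=p=eyes.camera("wrist"); show("stage",p)
go((480,330,290),0); P["sc1"]=p=eyes.camera("wrist")
for n in ("sc1","sc2","sc3"):
    if n!="sc1":
        go((460,400,290) if n=="sc2" else (440,300,260),0); P[n]=p=eyes.camera("wrist")
    for th in ("scanner","lock_top","trigger_front","squeeze_point"):
        for r in place_of(p,th):
            if r["confidence"]>.4: print(n,th,np.round(r["position"],1),round(r["confidence"],2))
pickle.dump(P,open("P.pkl","wb")); print(readout.sense()["time"])
save(P["sc1"],"sc1.png");save(P["sc3"],"sc3.png")
E
```

```text
== mat
stage [567.2  17.9] [192.2 112.5] 86.11 0.74
== top
cast [444. 293.] [ 390.2 -303.4] [43.3 43.4] 7.5
cast [400. 286.] [ 404.8 -208.7] [27.4 31.8] 0.4
cast [292. 148.] [702.6  19.7] [47.5 54.7] 53.5
stage [565.9  44.7] [239.  115.7] 85.89 0.97
== scene
cast [ 35. 404.] [ 761.7 -568.9] [44.6 34.6] 64.3
cast [242. 328.] [ 643.1 -178.5] [30.1 35. ] 39.1
cast [159. 311.] [ 580.9 -347.5] [31.1 38.8] 31.9
cast [177. 271.] [ 485.3 -317.2] [29.8 28.9] 3.1
cast [225. 236.] [ 398.4 -209.3] [28.8 28.9] 84.3
stage [567.8  44.6] [240.1 118.6] 86.1 0.89
mat [ 450.  -260.9] [194.3 193.1] 83.09 0.63
== mat2
cast [632. 363.] [ 222.6 -579. ] [44.8 33.2] 16.0
cast [435. 243.] [ 390.8 -304.3] [43.6 44.6] 7.6
cast [349. 230.] [ 404.8 -208.8] [30.5 30.7] 0.7
cast [453. 152.] [ 491.1 -316.7] [30.5 30. ] 3.9
stage [569.1  44.9] [244. 113.] 86.32 0.94
mat [ 451.2 -261.7] [191.9 192.1] 83.67 0.94
== stage
cast [60. 34.] [ 405.5 -212.9] [30.8 31.1] 84.8
stage [569.3  45.2] [240.6 113.9] 86.12 0.56
mat [ 457.8 -232.6] [136.4 184.2] 83.67 0.91
sc1 lock_top [498.8 293.6  55.6] 0.81
sc1 lock_top [533.4 375.2  75.8] 0.46
sc1 trigger_front [534.8 377.9  77.2] 0.61
sc1 squeeze_point [535.3 404.8  72.9] 0.8
sc2 scanner [594.  393.1   1.2] 0.79
sc2 lock_top [501.6 295.   55.3] 0.66
sc2 lock_top [569.5  84.8   5.5] 0.55
sc2 squeeze_point [538.5 403.1  75. ] 0.7
sc2 squeeze_point [676.  224.    0.8] 0.6
sc3 scanner [596.  393.4   0.7] 0.88
sc3 lock_top [496.9 293.8  55.4] 0.72
sc3 squeeze_point [534.4 405.6  74.2] 0.74
13.5083
```

View pics/sc1.png

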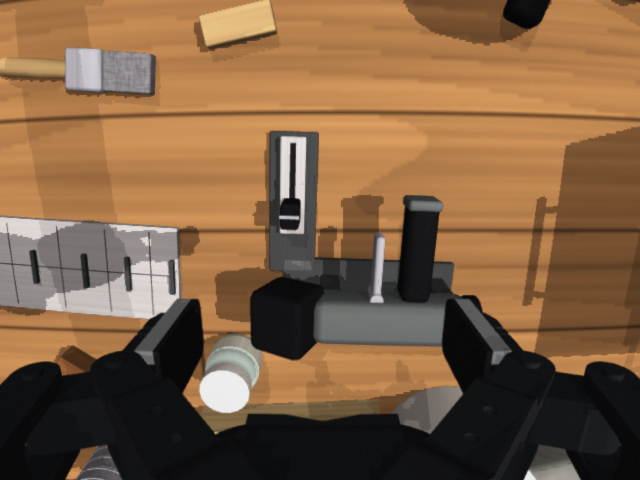

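The picture shows the lock at (289,213), at the head end of its slot, which runs from about (292,143) to (292,225). The trigger is at (378,265), the handle at (418,245) and the head at (287,315). I'll get the scanner's yaw from its edges and triangulate the heights.

Run:
```python
from h import *
P=pickle.load(open("P.pkl","rb")); p=P["sc1"]
# edges by eye
for n,a,b,z in (("trackL",(270,133),(270,268),12),("trackR",(318,133),(315,262),12),("foot",(318,258),(453,263),8),("handleR",(440,210),(430,298),90),("handleL",(405,210),(401,295),90),("slotL",(281,137),(276,232),20),("slotR",(306,137),(303,234),20)):
    X=at_z(p,[a,b],z); d=X[1]-X[0]; print(n,X[:,:2].round(1).tolist(),round(np.degrees(np.arctan2(d[1],d[0])),1))
# heights: triangulate casts
def near(n,xy):
    c=[c for c in casts(P[n]) if np.linalg.norm(c["xy"]-xy)<12]; return (P[n],c[0]["uv"]) if c else None
for xy in ((390,-304),(405,-209),(490,-317)):
    o=[near(n,xy) for n in ("top","scene","mat2","stage")]; o=[x for x in o if x]; print(xy,len(o),tri(o).round(1))
# lock top centre: in sc1, sc3 crop overlay
sc=np.array([594.5,393.]); yaw=np.radians(-93)
for n in("sc1","sc3"):
    q=P[n]; im=q["color"][:,:,::-1].copy()
    def S(x,y,z): 
        c,s=np.cos(yaw),np.sin(yaw); return [sc[0]+c*x-s*y, sc[1]+s*x+c*y, z]
    def poly(pts,col): cv2.polylines(im,[proj(q,pts).round().astype(int)],True,col,1)
    poly([S(-34,-20,90),S(-6,-20,90),S(-6,-115,90),S(-34,-115,90)],(0,0,255))
    poly([S(12,-23,86),S(20,-23,86),S(20,-83,86),S(12,-83,86)],(0,255,0))
    for L in ([499,294.5,55],):
        c,s=np.cos(yaw),np.sin(yaw)
        poly([[L[0]+c*x-s*y,L[1]+s*x+c*y,L[2]] for x,y in((-9,-13),(9,-13),(9,13),(-9,13))],(255,0,255))
    w=im[110:350,220:480]; cv2.imwrite("pics/ov_%s.png"%n,cv2.resize(w,None,fx=1.5 if 0 else 1.5,fy=1.5))
a,b=cv2.imread("pics/ov_sc1.png"),cv2.imread("pics/ov_sc3.png")
cv2.imwrite("pics/ov.png",np.hstack([a,b]))
im=P["mat2"]["color"][:,:,::-1]; print(im.shape)
cv2.imwrite("pics/matcrop.png",cv2.resize(im[120:340,240:560],None,fx=2.4,fy=2.4))
```

```text
trackL [[422.2, 274.5], [566.0, 269.6]] -2.0
trackR [[422.5, 322.8], [559.0, 318.9]] -1.6
foot [[555.8, 322.2], [562.0, 471.7]] 87.6
handleR [[485.1, 428.6], [567.2, 425.7]] -2.0
handleL [[485.2, 398.2], [564.0, 398.7]] 0.4
slotL [[426.0, 286.3], [523.1, 278.5]] -4.6
slotR [[426.1, 311.1], [525.3, 306.8]] -2.5
(390, -304) 2 [ 390.4 -304.6    8.2]
(405, -209) 4 [ 405.8 -208.3   17.9]
(490, -317) 2 [ 491.3 -314.    20.5]
(480, 640, 3)
```

View pics/ov.png

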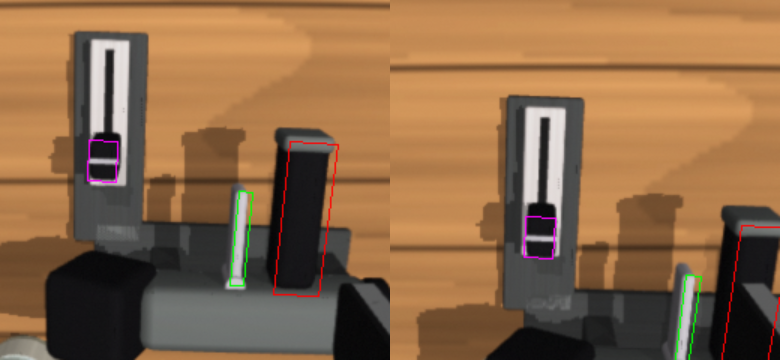

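View pics/matcrop.png

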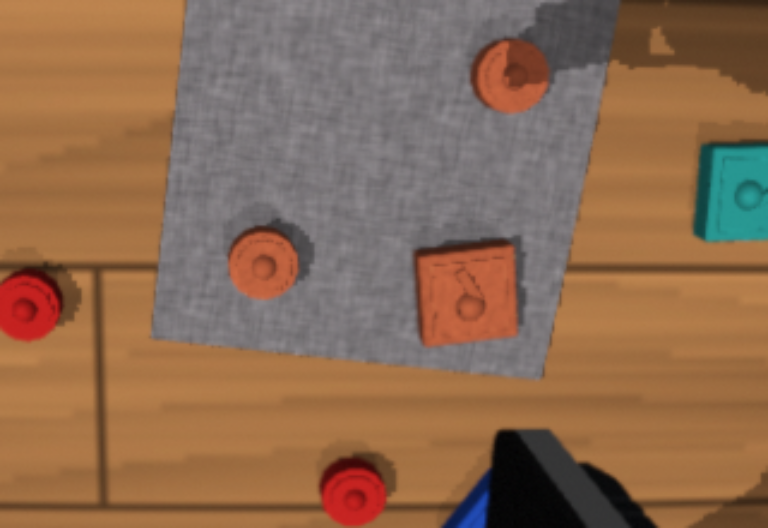

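Confirmed: the casts are the terracotta (orange) ones on the mat, the tile and two discs. The red discs and the turquoise and blue tiles are look-alikes. The lock is at about (499,295), so I'll free it now.

```bash
cat >> h.py <<'E'
SY=np.radians(-92); SX=np.array([np.cos(SY),np.sin(SY),0]); SYv=np.array([-np.sin(SY),np.cos(SY),0])
LOCK=np.array([499.,295.,30.]); SQ=np.array([535.5,404.8,56.])
def slide(direc,dist0,maxd,th=SY+np.pi/2):
    """from present grasp slide along direc till a stop is felt"""
    p0=np.array(readout.sense()["tool_pos"]); 
    arm.servo_line(list(p0+direc*dist0),feed=40); f0=np.dot(readout.sense()["ft_force"],direc); d=dist0
    while d<maxd:
        d+=1.5; arm.servo_line(list(p0+direc*d),feed=20); f=np.dot(readout.sense()["ft_force"],direc)
        print("slide",d,round(f,1))
        if f<f0-7: break
    return d
E
python3 - <<'E'
from h import *
jaws.gripper_to(46,20)
go(LOCK+[0,0,70],SY+np.pi/2); f0=np.array(readout.sense()["ft_force"]); print(f0.round(1))
arm.servo_line(list(LOCK),feed=100); s=readout.sense(); print(np.round(s["ft_force"],1))
jaws.gripper_to(8,25); s=readout.sense(); print("w",s["width"],s["grasp_force"],np.round(s["ft_force"],1))
# make sure where the locked end is not: straight to free
print("moved",slide(-SYv,40,64)); s=readout.sense(); print(s["tool_pos"],s["width"],s["time"])
jaws.gripper_to(46); arm.servo_line(list(np.array(s["tool_pos"])+[0,0,80]),feed=150)
go((440,330,290),0); p=eyes.camera("wrist"); save(p,"free.png"); print(readout.sense()["time"])
for r in place_of(p,"lock_top")[:2]: print(np.round(r["position"],1),r["confidence"])
cv2.imwrite("pics/freecrop.png",cv2.resize(p["color"][100:400,150:500,::-1],None,fx=1.6,fy=1.6))
E
```

```text
[-0.4  0.2  0.1]
[ 0.2 -0.1  0.4]
w 17.381289078726013 30.962499976158142 [0.6 1.3 3.4]
slide 41.5 -1.3
slide 43.0 -1.2
slide 44.5 -0.9
slide 46.0 -0.1
slide 47.5 -0.5
slide 49.0 -0.5
slide 50.5 -4.0
slide 52.0 -6.5
moved 52.0
[450.34762156 297.84006137  30.84239278] 17.49131576398616 19.05
20.925
[447.  296.7  50.7] 0.64
[570.1  23.5   6.3] 0.24
```

View pics/freecrop.png

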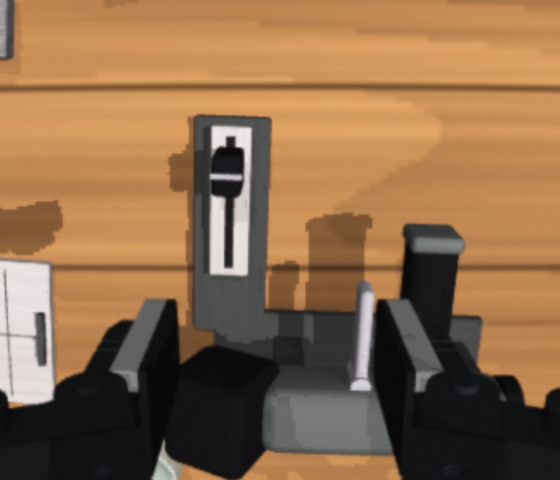

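The lock is at its free end: the stop was felt, and the grip shows at crop (228,176), the far end of the slot. Next I'll move the casts, starting with the tile.

```bash
cat >> h.py <<'E'
SC=np.array([568.5,45.]); STY=np.radians(-3.9)
def stg(x,y):
    c,s=np.cos(STY),np.sin(STY); return SC+[c*x-s*y,s*x+c*y]
BAY=dict(wide0=stg(0,-82.5),wide1=stg(0,-19.5),narrow0=stg(0,37.5),narrow1=stg(0,88.5))
THS=STY+np.pi/2
def near(cs,xy,r=45):
    c=[c for c in cs if np.linalg.norm(c["xy"]-xy)<r]
    return min(c,key=lambda c:np.linalg.norm(c["xy"]-xy)) if c else None
def pick(xy,th,opening,zt,w):
    xy=np.array(xy); jaws.gripper_to(opening,40); go([*xy,zt+90],th)
    arm.servo_line([*xy,zt],feed=120)
    jaws.gripper_to(w-12,40); s=readout.sense(); print("grip w",round(s["width"],1),"F",round(s["grasp_force"],1),np.round(s["ft_force"],1))
    arm.servo_line([*xy,zt+50],feed=120); s=readout.sense(); print("lift w",round(s["width"],1)); return s["width"]
def place(xy,th,zt,opening):
    xy=np.array(xy); go([*xy,zt+50],th); s=readout.sense(); print("over w",round(s["width"],1),round(s["time"],1)); f0=s["ft_force"][2]
    arm.servo_line([*xy,zt+6],feed=120); arm.servo_line([*xy,zt],feed=25)
    s=readout.sense(); print("down w",round(s["width"],1),"dFz",round(s["ft_force"][2]-f0,1))
    jaws.gripper_to(opening); arm.servo_line([*xy,zt+90],feed=150)
E
python3 - <<'E'
from h import *
go((450,-180,300),0); p=eyes.camera("wrist"); cs=casts(p)
for c in cs: print(c["xy"].round(1),np.round(c["wh"],1),round(c["ang"],1))
t=near(cs,(390,-304)); xy=t["xy"]; a=(t["ang"]+45)%90-45
print("tile",xy,a)
w=pick(xy,np.radians(a)+np.pi/2,64,5,44)
if w>38:
    place(BAY["wide1"],THS,9.5,60)
    go((*(SC+[-10,-20]),300),0); p=eyes.camera("wrist"); save(p,"st1.png"); pickle.dump(p,open("st1.pkl","wb"))
    for c in casts(p): print(c["xy"].round(1),np.round(c["wh"],1),round(c["ang"],1))
    im=p["color"][:,:,::-1].copy()
    for b in BAY.values():
        u=proj(p,[*b,8])[0]; cv2.drawMarker(im,tuple(int(v) for v in u.round()),(0,0,255),cv2.MARKER_TILTED_CROSS,8,1)
    u=proj(p,[[*stg(x,y),8] for x,y in((-56,-120),(56,-120),(56,120),(-56,120))]); cv2.polylines(im,[u.round().astype(int)],True,(0,255,0),1)
    x0,y0=np.maximum(u.min(0).astype(int)-15,0); x1,y1=u.max(0).astype(int)+15
    cr=im[y0:y1,x0:x1]; cv2.imwrite("pics/st1c.png",cv2.resize(cr,None,fx=780/cr.shape[1],fy=780/cr.shape[1])); print(x0,y0,780/cr.shape[1])
E
```

```text
[ 390.9 -304.2] [43.8 44.7] 7.6
[ 427.  -198.5] [30.8 30.3] 0.3
[ 491.5 -316.9] [30.2 31.2] 1.1
tile [ 390.85314941 -304.20678711] 7.565086364746094
grip w 43.1 F 40.9 [-0.8  0.3  6.5]
lift w 43.0
over w 42.8 28.0
down w 42.8 dFz 3.3
[ 426.1 -201.5] [31.  30.4] 47.9
[ 489.6 -320.1] [29.5 30.8] 0.0
175 102 2.9885057471264367
```

```bash
ls -la pics
```

```text
total 5096
drwxr-xr-x 2 agent agent   4096 Nov 30 08:08 .
drwxr-xr-x 3 agent agent   4096 Nov 30 08:08 ..
-rw-r--r-- 1 agent agent 347367 Nov 30 08:07 free.png
-rw-r--r-- 1 agent agent 255614 Nov 30 08:07 freecrop.png
-rw-r--r-- 1 agent agent 354285 Nov 30 08:06 matcrop.png
-rw-r--r-- 1 agent agent 288460 Nov 30 08:06 ov.png
-rw-r--r-- 1 agent agent 149067 Nov 30 08:06 ov_sc1.png
-rw-r--r-- 1 agent agent 138288 Nov 30 08:06 ov_sc3.png
-rw-r--r-- 1 agent agent 351658 Nov 30 08:06 sc1.png
-rw-r--r-- 1 agent agent 348126 Nov 30 08:06 sc3.png
-rw-r--r-- 1 agent agent 351909 Nov 30 08:04 scene0.png
-rw-r--r-- 1 agent agent 373214 Nov 30 08:08 st1.png
-rw-r--r-- 1 agent agent 290886 Nov 30 08:08 st1c.png
-rw-r--r-- 1 agent agent 388052 Nov 30 08:04 top0.png
-rw-r--r-- 1 agent agent 444864 Nov 30 08:05 w3.png
-rw-r--r-- 1 agent agent 361391 Nov 30 08:05 w_mat.png
-rw-r--r-- 1 agent agent 354959 Nov 30 08:05 w_scan.png
-rw-r--r-- 1 agent agent 382624 Nov 30 08:05 w_stage.png
```

The first disc was knocked aside to (427,-199), which the re-look caught.

View pics/st1c.png

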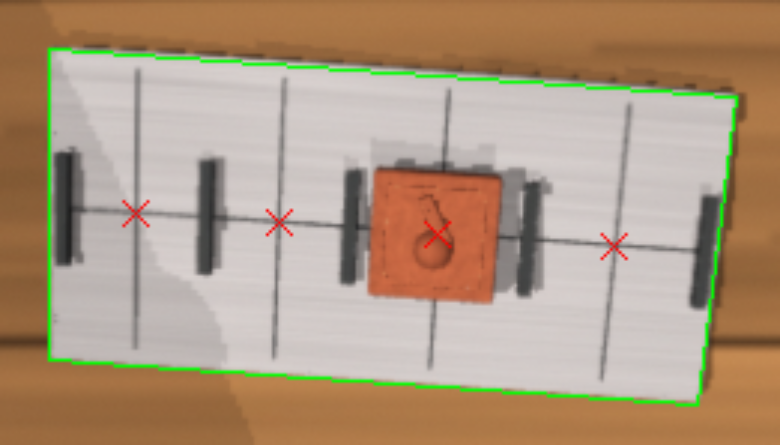

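The red predicted crosses sit on the engraved ones in all four bays, and the tile is in the wide bay at crop (435,235), square and about 1.5 mm off along y. Next I'll move both discs, detecting each from a more central view.

Run:
```python
from h import *
p=pickle.load(open("st1.pkl","rb"))
X=at_z(p,np.array([(376,168),(502,177),(493,303),(369,294)])/2.9885+[175,102],22)[:,:2]; print("tile c",X.mean(0).round(1),"bay",BAY["wide1"].round(1))
cr=at_z(p,np.array([(439,234)])/2.9885+[175,102],8)[0]; print("cross",cr.round(1))
def det(guess):
    g=np.array(guess,float); go((g[0]+62,g[1],230),0); p=eyes.camera("wrist")
    if np.array(p["R"])[2][0]>0: print("other flip")
    c=near(casts(p),g); print("det",np.round(c["uv"]),c["xy"].round(1),np.round(c["wh"],1)); return c["xy"]
xy=det((427,-200)); w=pick(xy,THS,54,5,32)
if w>26: place(BAY["narrow0"],THS,9.5,50)
xy=det((491,-317)); w=pick(xy,THS,54,5,32)
if w>26: place(BAY["narrow1"],THS,9.5,50)
go((*(SC+[-10,20]),300),0); p=eyes.camera("wrist"); save(p,"st2.png"); pickle.dump(p,open("st2.pkl","wb"))
im=p["color"][:,:,::-1].copy()
u=proj(p,[[*stg(x,y),8] for x,y in((-56,-120),(56,-120),(56,120),(-56,120))])
x0,y0=np.maximum(u.min(0).astype(int)-15,0); x1,y1=u.max(0).astype(int)+15
cr=im[y0:y1,x0:x1]; f=780/cr.shape[1]; cv2.imwrite("pics/st2c.png",cv2.resize(cr,None,fx=f,fy=f)); print(x0,y0,f,np.array(p["R"])[2].round(2),readout.sense()["time"])
```

```text
tile c [568.   26.3] bay [567.2  25.5]
cross [566.9  24.9   8. ]
det [321. 268.] [ 426.2 -198.2] [30.9 30.2]
grip w 30.2 F 39.2 [ 0.3 -0.1  5.6]
lift w 30.1
over w 30.1 36.8
down w 30.0 dFz 3.0
det [322. 269.] [ 489.4 -314.8] [31.6 31.1]
grip w 30.0 F 39.5 [-0.3  0.1  5.9]
lift w 30.0
over w 29.6 45.3
down w 30.1 dFz 3.9
212 102 2.9770992366412212 [-0.27 -0.   -0.96] 48.4667
```

View pics/st2c.png

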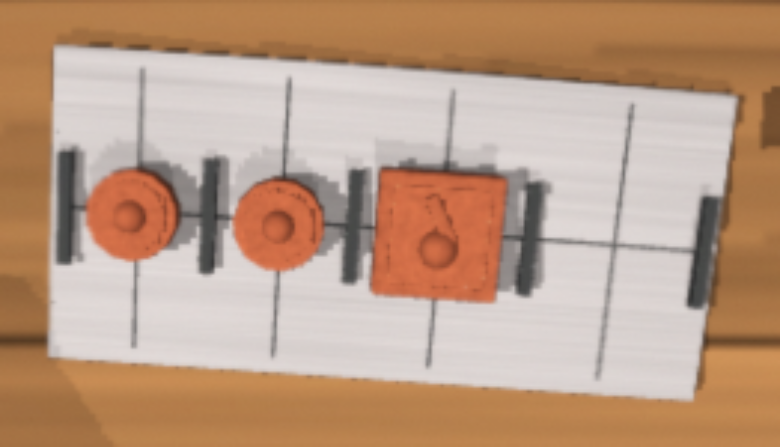

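Run:
```python
from h import *
p=pickle.load(open("st2.pkl","rb")); f=2.9771; o=[212,102]
W=lambda uv,z: at_z(p,np.array([uv])/f+o,z)[0][:2]
c,s=np.cos(STY),np.sin(STY)
for n,uv,b,cr in (("tile",(438.75,235.2),"wide1",(440.3,232.5)),("d",(279,224),"narrow0",(281,221)),("d2",(132.5,214.5),"narrow1",(138,210.5)),):
    X=W(uv,22); C=W(cr,8); d=X-C
    print(n,X.round(1),"cross",C.round(1),BAY[b].round(1),"err in stage",round(c*d[0]+s*d[1],1),round(-s*d[0]+c*d[1],1))
```

```text
tile [568.3  26.7] cross [567.3  24.9] [567.2  25.5] err in stage 0.8 1.9
d [572.   81.9] cross [571.3  81.7] [571.1  82.4] err in stage 0.7 0.2
d2 [575.4 132.5] cross [575.1 132.7] [574.5 133.3] err in stage 0.3 -0.2
```

The discs are within 1 mm of their crosses; the tile is 1.9 mm off along y. I'll re-centre it, then squeeze the trigger.

Run:
```python
from h import *
b=BAY["wide1"]+[0.3,1.0]; c,s=np.cos(STY),np.sin(STY); dv=-1.9*np.array([-s,c])-0.5*np.array([c,s])
jaws.gripper_to(62,30); go([*b,90],THS); arm.servo_line([*b,10],feed=120); jaws.gripper_to(32,30); print("w",readout.sense()["width"])
arm.servo_line([*b,13],feed=40); arm.servo_line([*(b+dv),13],feed=20); arm.servo_line([*(b+dv),9.8],feed=20); jaws.gripper_to(60); arm.servo_line([*(b+dv),100],feed=150)
go((*(SC+[-10,-19]),300),0); p=eyes.camera("wrist"); save(p,"st3.png")
im=p["color"][:,:,::-1].copy()
u=proj(p,[[*stg(x,y),8] for x,y in((-56,-120),(56,-120),(56,120),(-56,120))])
x0,y0=np.maximum(u.min(0).astype(int)-15,0); x1,y1=u.max(0).astype(int)+15
cr=im[y0:y1,x0:x1]; f=780/cr.shape[1]; cv2.imwrite("pics/st3c.png",cv2.resize(cr,None,fx=f,fy=f)); print(x0,y0,f); pickle.dump(p,open("st3.pkl","wb"))
jaws.gripper_to(85,30)
go(SQ+[0,0,90],SY+np.pi/2); f0=np.array(readout.sense()["ft_force"]); print("start",readout.sense()["time"],readout.sense()["width"])
```

```text
w 43.515574692021545
176 102 2.9885057471264367
start 56.4833 84.89070747363583
```

View pics/st3c.png

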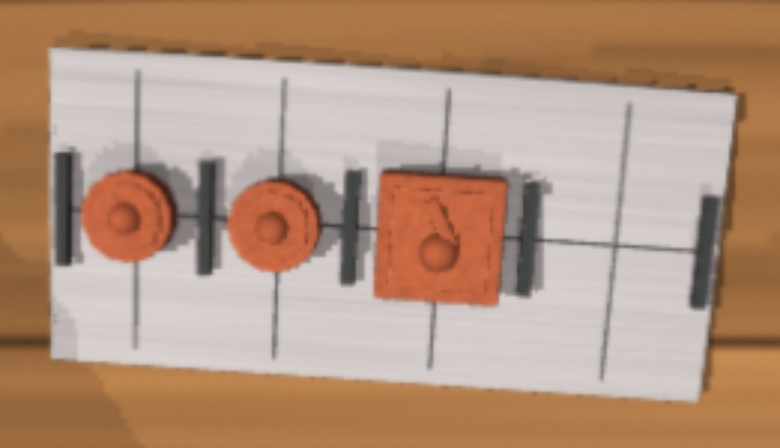

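The tile is now on its cross (440,238) and both discs are centred. Next is the squeeze.

Run:
```python
from h import *
f0=np.array(readout.sense()["ft_force"])
arm.servo_line(list(SQ),feed=80); s=readout.sense(); print("in",s["width"],(np.array(s["ft_force"])-f0).round(1))
jaws.gripper_to(36,30)
for i in range(6):
    s=readout.sense(); print(round(s["time"],2),"w",round(s["width"],2),round(s["grasp_force"],1),(np.array(s["ft_force"])-f0).round(1),np.round(s["tool_pos"],1)); 
    if i==2: p=eyes.camera("scene")
    if i<5: arm.wait(0.22)
jaws.gripper_to(85); s=readout.sense(); print(round(s["time"],2),s["width"])
arm.servo_line(list(SQ+[0,0,90]),feed=120)
u=[int(v) for v in proj(p,SQ)[0]]; cv2.imwrite("pics/sq.png",cv2.resize(p["color"][u[1]-70:u[1]+70,u[0]-90:u[0]+90,::-1],None,fx=4,fy=4))
```

```text
in 85.02984350776167 [-0.2  0.1 -0.5]
58.21 w 45.02 32.7 [-1.3  2.   6.2] [535.6 405.9  57.4]
58.42 w 44.97 32.7 [-2.1  2.1  5.8] [535.6 405.9  57.4]
58.64 w 45.12 32.7 [-2.   0.1  6. ] [535.6 405.9  57.4]
58.91 w 45.24 32.7 [-3.5  0.6  6.2] [535.6 405.9  57.4]
59.12 w 45.55 32.7 [-2.2  1.7  6.3] [535.6 405.9  57.4]
59.34 w 45.13 32.7 [-3.2  1.5  6.2] [535.6 405.9  57.4]
59.82 85.10877876982924
```

View pics/sq.png

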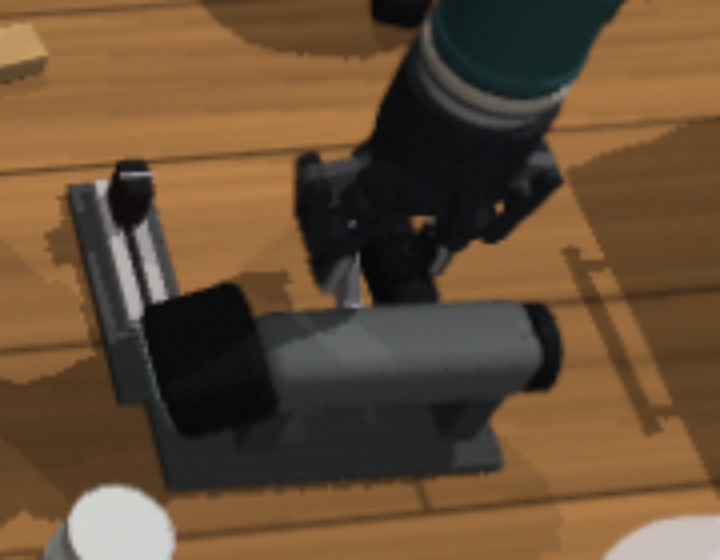

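The fingers pinched the handle and trigger, which tilted to its stop (33 N at a steady width for 1.1 s), with the lock at its free end. Now the casts go back to the mat.

```bash
cat > back.py <<'E'
from h import *
MC=np.array([450.6,-261.3]); my=np.radians(-6.5); R2=np.array([[np.cos(my),-np.sin(my)],[np.sin(my),np.cos(my)]])
tile=BAY["wide1"]+[0,-.6]
for xy,dst,w in ((tile,(-42,-42),44),(BAY["narrow0"],(-42,44),32),(BAY["narrow1"],(42,0),32)):
    g=pick(xy,THS,w+20,10,w)
    if g<w-6: print("MISSED"); break
    place(MC+R2@np.array(dst),THS,5.8,w+18)
    print("t",readout.sense()["time"])
go((450,-180,300),0); p=eyes.camera("wrist"); save(p,"end1.png")
for c in casts(p): print(np.round(c["uv"]),c["xy"].round(1),np.round(c["wh"],1),round(c["ang"],1))
cv2.imwrite("pics/end1c.png",cv2.resize(p["color"][60:380,200:640,::-1],None,fx=1.7,fy=1.7))
E
python3 back.py
```

```text
grip w 42.8 F 41.3 [-0.1  0.7  5.4]
lift w 42.4
over w 42.7 65.6
down w 43.1 dFz 9.6
t 67.625
grip w 29.9 F 39.4 [-0.4 -0.3  6.3]
lift w 30.0
over w 30.0 72.5
down w 30.1 dFz 11.0
t 74.475
grip w 29.9 F 39.5 [-1.   0.3  6.4]
lift w 29.8
over w 30.2 79.4
down w 30.3 dFz 9.0
t 81.4083
[431. 231.] [ 403.6 -299.8] [44.5 43.6] 86.0
[352. 222.] [ 413.5 -213.3] [30.1 31.6] 0.1
[406. 148.] [ 493.4 -267.7] [31.  31.5] 2.2
```

View pics/end1c.png

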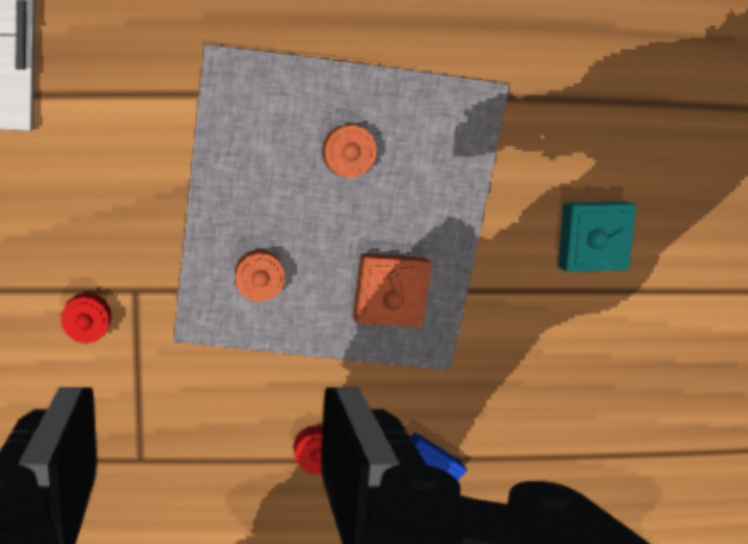

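All three casts lie flat and apart, well inside the mat, at crop (350,150), (260,277) and (394,291). Last, I'll slide the lock back.

Run:
```python
from h import *
L=np.array([449.5,297.,30.]); jaws.gripper_to(46,25)
go(L+[0,0,70],SY+np.pi/2); arm.servo_line(list(L),feed=100); jaws.gripper_to(8,25); s=readout.sense(); print("w",s["width"])
print("moved",slide(SYv,42,72)); s=readout.sense(); print(s["tool_pos"],s["width"])
jaws.gripper_to(46); arm.servo_line(list(np.array(s["tool_pos"])+[0,0,90]),feed=150)
go((440,330,290),0); p=eyes.camera("wrist"); save(p,"lk.png"); print(readout.sense()["time"])
for r in place_of(p,"lock_top")[:2]: print(np.round(r["position"],1),r["confidence"])
cv2.imwrite("pics/lkc.png",cv2.resize(p["color"][100:400,150:500,::-1],None,fx=1.6,fy=1.6))
```

```text
w 17.68075497769483
slide 43.5 -0.9
slide 45.0 -1.1
slide 46.5 -0.8
slide 48.0 -0.6
slide 49.5 -1.0
slide 51.0 -1.8
slide 52.5 -4.6
slide 54.0 -7.5
slide 55.5 -8.9
moved 55.5
[500.0528154  295.8732634   30.74146382] 17.458635321014576
91.5417
[499.6 296.2  51.4] 0.89
```

View pics/lkc.png

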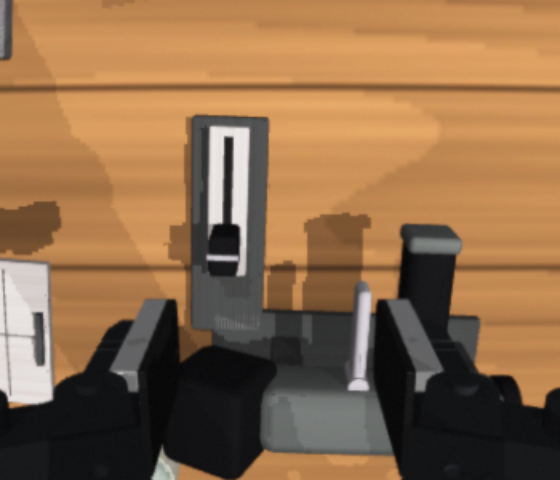

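The lock is back at its locked end: the stop was felt, and the grip shows at crop (223,258). I'll do a last check of the casts and hand in.

Run:
```python
from h import *
for n in ("top","scene","wrist"):
    p=eyes.camera(n)
    for c in casts(p): print(n,c["xy"].round(1),np.round(c["wh"],1))
p=eyes.camera("top")
for th in ("jar","offcut","lid","disc_a","tile_a"):
    print(th,[np.round(r["position"]).tolist() for r in place_of(p,th) if r["confidence"]>.4])
cv2.imwrite("pics/fin.png",cv2.resize(p["color"][120:380,60:540,::-1],None,fx=1.6,fy=1.6))
```

```text
top [ 402.9 -299.9] [42.7 43.4]
top [ 412.2 -213.1] [27.5 29.7]
top [ 491.2 -267.2] [29.5 30. ]
top [539.2 192.8] [27.8 39.3]
scene [ 485.8 -268.3] [29.7 29. ]
scene [ 405.9 -214.8] [25.4 26.4]
scene [ 397.9 -300. ] [44.4 40.2]
scene [ 44.5 142.6] [31.2 49.8]
jar [[680.0, 226.0, -2.0]]
offcut [[697.0, 23.0, -1.0]]
lid [[706.0, -140.0, -0.0], [538.0, 408.0, 75.0]]
disc_a [[292.0, -257.0, 4.0], [384.0, -101.0, 4.0], [490.0, -267.0, 5.0], [416.0, -214.0, 5.0]]
tile_a [[266.0, -330.0, 2.0], [439.0, -435.0, 2.0], [406.0, -298.0, 6.0], [414.0, -214.0, 6.0]]
```

View pics/fin.png

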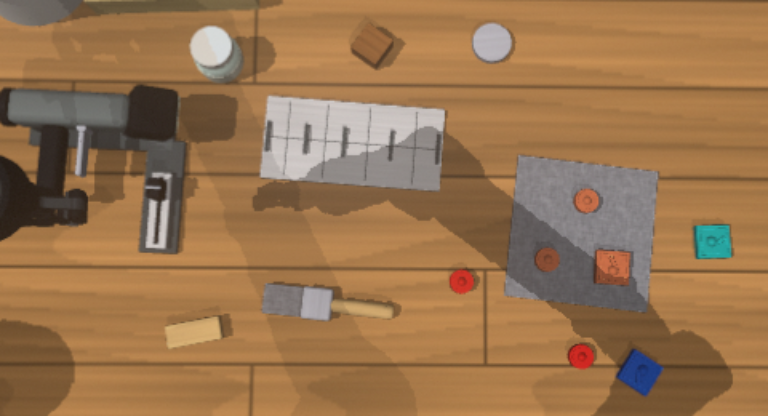

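The final view shows the casts on the mat at (587,200), (548,259) and (612,267), the lock at its locked end, and the bystanders and look-alikes where they started. Handing in.

```bash
python3 -c "
from h import *
print(workorder.close_job())"
```

```text
the job is handed in; nothing more can be done
None
```

The job is done and handed in at about 92 s of the 210 s limit: I freed the lock, recorded the three casts present (one tile, two discs) on the stage with a full one-second trigger squeeze, laid them back on the mat and slid the lock to its locked end; the final camera check showed nothing out of place.

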